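# Draw the pallet out to its stop and bolt it

## Robot

A 6-joint arm with a two-finger parallel gripper is mounted at the origin on a cart in front of the work surface, level with it; the furniture and walls round the work are solid. World frame = base frame: x ahead of the robot, y to its left, z up, the work surface at z = 0. Lengths are in m, angles in rad, forces in N, time in s.
With the tool pointing down it reaches from about 0.25 to 0.8 m from the base axis. Payload 3.9 kg.
Tool frame: the origin (TCP) lies midway between the tips of the shut fingers; the grasp point (between the pads) lies 19 mm behind it (ctrl.pinch_z is the z of the grasp point in the tool frame, in m); z points along the fingers, y is the line along which they close (so a half turn about z gives the same grasp; the last joint's range is limited). The gripper opens to 85 mm and grips with 20 to 120 N. Pads are 22 mm wide; open, the fingers measure 114 mm over their backs; the gripper's body (76 mm by 85 mm) begins 54 mm behind the grasp point. The pads swing forward as they close: fully open they stand 13 mm farther back than shut.
Start: joints at [-1.173, 0.26, -0.138, 1.173, 0, 1.571], TCP at [0.203, -0.484, 0.231] pointing down, gripper open.
Joint ranges: [-2.78, 2.78], [-0.83, 1.72], [-1.28, 1.37], [-1.9, 2.12], [-1.57, 1.48], [-3.14, 3.14]. Speed limits (rad/s): [2.57, 2.57, 3.14, 3.14, 3.14, 3.14].

## Interface

Orientations are given as [roll, pitch, yaw] about the fixed x, y, z axes, in that order (R = Rz(yaw) Ry(pitch) Rx(roll)).
In Python, from workcell import ctrl gives the robot as it stands. The module is installed in compiled form; this text tells all that it offers.
- The arm moves only by the tool step_arm, never from a script. Its argument "steps" is a list of rows, each a list of 6 numbers: the shift along the tool's x, y, z each as a share of 0.25 m, from -1 to 1, then the turn, a rotation vector about the tool's x, y, z each as a share of 30 degrees, from -1 to 1. In form: [[dx, dy, dz, ax, ay, az], ...]. A call has 1 to 20 rows; each row is the pose to reach, as a shift and turn from the pose commanded when the call began, along the tool's axes at that moment; what a row does not reach only later rows make up. A row lasts 1/8 s, in which the tool goes at most 62.5 mm and 10.7 degrees, less where a joint would pass 70% of its speed; a pose out of reach is approached as far as the arm can. A call with a number of a shift or a turn outside -1 to 1 is refused whole. A call with a gripper value outside its range is refused whole. "jaw" is the finger opening in mm, from 0 to 85.4, set as the call begins (left out, the last holds). The fingers move at their own pace and stop on an object; "grip_force" is the grip in N (left out, the last holds). Time passes only in rows, so rows that repeat a pose let the fingers close. It gives the time, the measured TCP pose, the force, the opening and the grip force at its end, in the units of the state.
- ctrl.state(): the state, without advancing time (a new reading comes with each control period).
- ctrl.grab_frame(name): name is "scene" or "top"; returns a dict with "pixels" (480x640x3 uint8, red, green, blue), "fx", "fy", "cx", "cy" (pixels), "position" and "rotation" of the camera in the world. Camera axes: x right, y up, looking along -z (the intrinsics and any distortion apply to the point x, -y, -z); pixel columns grow to the right and rows downward; lengths in m; the calibration is good to about 2 mm. A picture is of the moment at which its call begins. There is no depth.
- ctrl.hand_in(): hands the job in; it is judged then, once.
The state is a dict: "clock": time; "qpos": joint angles; "qd": joint speeds; "effort": joint torques, N m; "ee_pos": TCP position; "eef_rot": TCP orientation; "contact_force": force on the tool from outside, world axes, zero at the start; "torque": the same for the moment, N m; "width": finger opening in m; "gripper_force": force on a finger pad.
Only numpy, scipy, OpenCV 4.12 (cv2) and the standard library are available. Lean on these libraries where they do the work, as an engineer would, in place of code of your own. Each camera call takes 0.05 s, during which the arm holds its last target. There are 200 camera calls.

## Task

Draw the flat steel pallet back out from under the blue hood: touch down slowly on its rubber strip, press and drag it towards the fixture's front until it is fully home against the front stop bar. Then push the red-knobbed bolt fully in so that it locks the pallet. Never load the pallet with more than 40 N, even for a moment, and leave the tally counter, the pink pin and the pin jig where they stand.

Things in the scene. Friction and masses are not known exactly. Their poses are not given: they have to be found in the camera images.
- fixture: Low fixture screwed to the worktop, 230 (x) x 150 (y) mm. Origin: centre of its underside; z up, x from the front stop bar (nearer the robot) to the hood, y to the left. The pallet lies on its bed (8 mm high) between two grey rails, inner faces at y = +-51.5 mm, tops 19 mm high. Blue hood over x = 30 to 115 mm, top 24 mm high; it always hides the pallet's rear edge.
- stop (a point): Middle of the upper edge of the front stop bar's inner face, at x = -103, y = 0, z = 22 mm in the fixture's frame; same axes. The grey bar runs across the front of the channel; the pallet is home when its front edge lies against it.
- pallet: Loose flat steel plate 150 (x) x 100 (y) x 10 mm, 0.6 to 1.0 kg, axes as the fixture's. Origin: centre of its underside. Home is at x = -28 mm in the fixture's frame; it starts 25 to 55 mm from there, towards the hood. Side play 1.5 mm each way. In its left edge a notch, 18 mm wide and 16 mm deep, 42 mm in front of the origin, faces the bolt only when home.
- press_spot (a point): On the black rubber strip (120 x 44 mm, 1.5 mm proud, centred on the pallet's top), 20 mm in front of the pallet's centre; 19.5 mm above the worktop, rails 19 mm. Strip friction is about 1, bare steel and bed about 0.4: press here with about 10 to 20 N or the tips slip. Touch down at about 10 mm/s; at 30 mm/s the knock passes 40 N. At the stop bar the pallet stands still and the tips slip on.
- bolt (a joint): Travel of the bolt into the pallet's notch: 0 to 0.003 m at the start (drawn back), 0.018 m fully in (hard end stop). It slides along the fixture's -y (to the right), with about 2 N of friction and no spring. Its nose is 10 mm wide and meets the notch only when the pallet is home.
- bolt_knob (a point): Centre of the red upright cylindrical knob on the bolt, left of the fixture: 16 mm diameter, from 20 to 44 mm above the worktop. With the bolt at 0 it is at x = -70, y = +98, z = 32 mm in the fixture's frame. The shelf below it (8 mm high) ends at y = 115 mm and the worktop beyond is free, so it can be pushed from its left side.
- tally_counter: Bystander: round grey hand tally counter, 54 x 50 x 26 mm, standing on the hood. Origin at the centre of its underside.
- pin_1: Bystander: pink and white pin, 10 mm wide and 33 mm high, standing on the worktop to the left of the fixture, behind the bolt. Origin at the centre of its underside.
- jig_block_1: Bystander: aluminium pin jig 36 x 75 mm with pins in it, 52 mm high in all, on the worktop to the left of the hood. Origin at the centre of its underside.

How it is judged:
On the way, in this order (a step that is already met when the one before it is completed fails the run):
1. the pallet is home against the front stop (within 3 mm) while the bolt is still drawn back (x of pallet in the frame of fixture below -0.025 m and value of joint bolt below 0.006 m), for 0.2 s.
2. the bolt is pushed in (value of joint bolt above 0.015 m), for 0.2 s.
At the end, for the whole second after the job is handed in: The pallet lies flat on the bed within 3 mm of home against the front stop, and the bolt is pushed in at least 15 of its 18 mm (x of pallet in the frame of fixture below -0.025 m and z of pallet in the frame of fixture below 0.011 m and value of joint bolt above 0.015 m); the robot touches nothing.
It fails at once if the robot presses on the pallet with more than 40 N (contact force between any of the fingers, the arm and pallet above 40 N).
It fails at once if the tally counter, pin or pin jig is moved more than 20 mm (distance of any of tally_counter, pin_1, jig_block_1 from where it was at the start of the episode above 0.02 m).
It also fails if it takes over 58 s, if anything falls off the work surface, if the arm or the gripper's body presses on something with over 40 N, if the wrist force passes 120 N, or if a joint passes its speed limit or range.

## Working session

There is one attempt and no reset: what is moved stays moved. The work goes in short steps, Python scripts to look and compute and a tool call to move; the robot and the scene stay as the last step left them, time stands still between calls to the robot, and variables do not carry over. Pictures are saved under pics/ and viewed, at most 10 in all, crops included, and the job is handed in when it is done.

Besides the shell and the picture viewer there is one more tool, called as name(argument=value, ...), one argument or row to a line, values as JSON. step_arm: Moves the arm, as the interface text tells. Its arguments: {"type":"object","properties":{"steps":{"type":"array","items":{"type":"array","items":{"type":"number","minimum":-1,"maximum":1}}},"jaw":{"type":"number"},"grip_force":{"type":"number"}},"required":["steps"]}

```bash
mkdir -p pics
cat > h.py <<'E'
import numpy as np, cv2
from workcell import ctrl
def grab(n,f=None):
    d=ctrl.grab_frame(n)
    if f: cv2.imwrite('pics/'+f,cv2.cvtColor(d['pixels'],cv2.COLOR_RGB2BGR))
    return d
def ray(d,u,v,z):
    c=np.array([(u-d['cx'])/d['fx'],-(v-d['cy'])/d['fy'],-1.])
    r=np.array(d['rotation']).reshape(3,3)@c; p=np.array(d['position'])
    return p+r*(z-p[2])/r[2]
E
python3 - <<'E'
from h import *
for n in('top','scene'):
    d=grab(n,n+'1.png'); print({k:v for k,v in d.items() if k!='pixels'})
print(ctrl.state())
E
```

```text
{'fx': 531.199080423744, 'fy': 531.199080423744, 'cx': 310.4327207715438, 'cy': 235.16572089366653, 'position': array([0.51345691, 0.19629776, 0.90425106]), 'rotation': array([ 0.07334467, -0.00349327, -1.55530227])}
{'fx': 619.8599294434907, 'fy': 619.8599294434907, 'cx': 328.18133153847305, 'cy': 248.87670910380453, 'position': array([-0.09408401,  0.54935024,  0.45295482]), 'rotation': array([ 1.10175793,  0.01900944, -2.07594692])}
{'clock': 0.1, 'qpos': array([-1.17293981e+00,  2.60625790e-01, -1.39251401e-01,  1.17273591e+00,
       -2.23435854e-06,  1.57082197e+00]), 'qd': array([ 0.00159873, -0.00028791,  0.00215891,  0.00030174,  0.00066861,
       -0.00035051]), 'effort': array([ 1.11780941e-03, -4.06507945e+01,  2.54527760e+01,  1.01147578e-02,
       -8.08233540e-05,  9.56507876e-06]), 'ee_pos': array([ 0.20316144, -0.48341011,  0.23053996]), 'eef_rot': array([-3.13977588e+00,  2.28094117e-06,  3.97830878e-01]), 'contact_force': array([0.44667953, 0.34349964, 0.67640872]), 'torque': array([-0.00283552,  0.0005821 , -0.01927887]), 'gripper_force': 0.0, 'width': 0.08536991555496767}
```

View pics/top1.png

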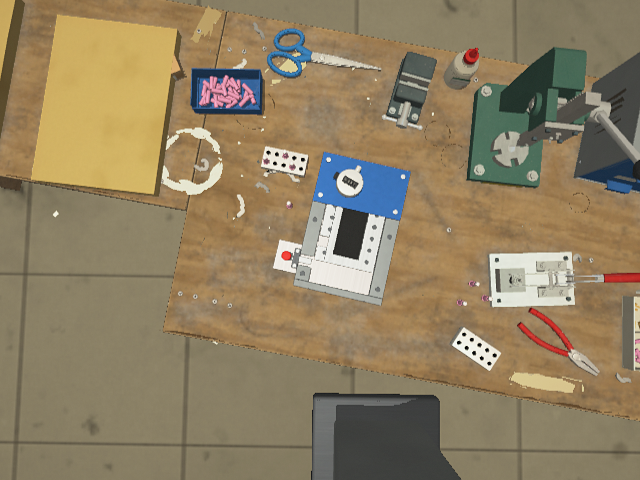

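View pics/scene1.png

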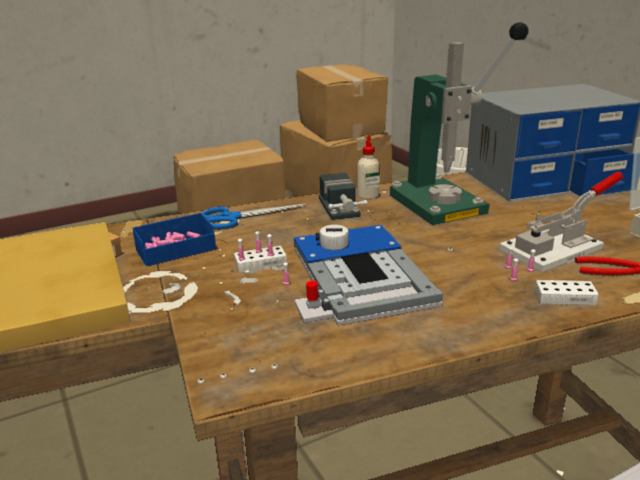

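The top view shows the hood (blue, about 362,185), the tally counter on it (350,181), and the black strip (349,233). The red knob is at (287,256), the pin at (289,205), the jig at (285,160), and the front stop bar at about (338,293). Next I measure these.

```bash
cat >> h.py <<'E'
from scipy.spatial.transform import Rotation as Ro
def ray(d,u,v,z):
    c=np.array([(u-d['cx'])/d['fx'],-(v-d['cy'])/d['fy'],-1.])
    r=Ro.from_euler('xyz',d['rotation']).as_matrix()@c; p=np.array(d['position'])
    return p+r*(z-p[2])/r[2]
def blob(m,near,amin=15):
    cs,_=cv2.findContours(m.astype('uint8'),cv2.RETR_EXTERNAL,cv2.CHAIN_APPROX_NONE)
    cs=[c for c in cs if cv2.contourArea(c)>amin]
    return min(cs,key=lambda c:np.hypot(*(c[:,0].mean(0)-near)))
E
python3 - <<'E'
from h import *
d=grab('top'); p=d['pixels']; h=cv2.cvtColor(p,cv2.COLOR_RGB2HSV); H,S,V=cv2.split(h)
b=blob((H>100)&(H<125)&(S>130),(362,185)); box=cv2.boxPoints(cv2.minAreaRect(b))
P=np.array([ray(d,*q,.024) for q in box]); print('hood',P.round(4),np.linalg.norm(np.diff(P,axis=0),axis=1))
s=blob(V<60,(349,233)); box=cv2.boxPoints(cv2.minAreaRect(s)); 
P=np.array([ray(d,*q,.0195) for q in box]);print('strip',P.round(4),np.linalg.norm(np.diff(P,axis=0),axis=1))
k=blob(((H<8)|(H>172))&(S>150)&(V>120),(287,256));print('knob',k[:,0].mean(0),cv2.contourArea(k),ray(d,*k[:,0].mean(0),.044))
c=p[130:320,240:430]; cv2.imwrite('pics/c1.png',cv2.cvtColor(cv2.resize(c,None,fx=3,fy=3,interpolation=cv2.INTER_CUBIC),cv2.COLOR_RGB2BGR))
for n,q in(('pin',(289,205)),('tally',(350,181))):print(n,ray(d,*q,.033 if n=='pin' else .05))
d=grab('scene'); p=d['pixels']; h=cv2.cvtColor(p,cv2.COLOR_RGB2HSV); H,S,V=cv2.split(h)
k=blob(((H<8)|(H>172))&(S>150)&(V>90),(312,290));print('knob scene',k[:,0].mean(0),ray(d,*k[:,0].mean(0),.032))
E
```

```text
hood [[0.6365 0.1921 0.024 ]
 [0.7195 0.1747 0.024 ]
 [0.6882 0.0282 0.024 ]
 [0.6057 0.0466 0.024 ]] [0.0847469  0.14978366 0.08456545]
strip [[0.549  0.157  0.0195]
 [0.6259 0.1403 0.0195]
 [0.6169 0.0983 0.0195]
 [0.54   0.1153 0.0195]] [0.07875022 0.04293381 0.07870149]
knob [286.08 255.24] 53.5 [0.54349808 0.23319156 0.044     ]
pin [0.62689517 0.23040681 0.033     ]
tally [0.66552757 0.13136071 0.05      ]
knob scene [311.86538462 290.05769231] [0.54205234 0.23150397 0.032     ]
```

View pics/c1.png

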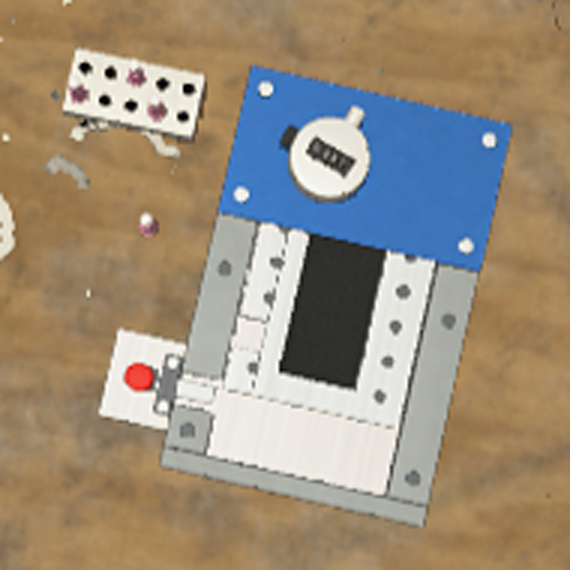

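step_arm(
  steps=[
    [1,-0.7,0,0,0,0],
    [1,-0.7,0,0,0,0],
    [1,-0.7,0,0,0,0],
    [1,-0.7,0,0,0,0],
    [1,-0.7,0,0,0,0],
    [1,-0.7,0,0,0,0],
    [1,-0.7,0,0,0,0],
  ],
  jaw=0,
)

```text
clock: 1.08
ee_pos: [0.3659, -0.2259, 0.2312]
eef_rot: [3.141, 0.001, 0.399]
contact_force: [-0.9, 0.6, 0.1]
width: -0.0002
gripper_force: 0.0
```

step_arm(
  steps=[
    [1,-0.7,0,0,0,0.6],
    [1,-0.7,0,0,0,0.6],
    [1,-0.7,0,0,0,0.6],
    [1,-0.7,0,0,0,0.6],
    [1,-0.7,0,0,0,0.6],
    [1,-0.7,0,0,0,0.6],
    [1,-0.7,0,0,0,0.6],
  ],
)

```text
clock: 1.95
ee_pos: [0.5286, 0.0311, 0.2308]
eef_rot: [3.141, 0.001, 0.082]
contact_force: [0.7, -0.4, 0.5]
width: 0.0001
gripper_force: 0.0
```

step_arm(
  steps=[
    [0.251,-0.365,0.3,0,0,0.56],
    [0.251,-0.365,0.5,0,0,0.56],
    [0.251,-0.365,0.7,0,0,0.56],
    [0.251,-0.365,0.764,0,0,0.56],
    [0.251,-0.365,0.764,0,0,0.56],
    [0.251,-0.365,0.764,0,0,0.56],
    [0.251,-0.365,0.764,0,0,0.56],
  ],
)

```text
clock: 2.82
ee_pos: [0.5628, -0.0476, 0.0552]
eef_rot: [-3.089, 0.003, -0.113]
contact_force: [0.2, 0.8, 0.7]
width: 0.0002
gripper_force: 0.0
```

Run:
```python
from h import *
d=grab('scene'); s=ctrl.state(); print(s['ee_pos'],s['eef_rot'],s['contact_force'])
c=d['pixels'][170:340,220:460]; cv2.imwrite('pics/c2.png',cv2.cvtColor(cv2.resize(c,None,fx=3,fy=3,interpolation=cv2.INTER_CUBIC),cv2.COLOR_RGB2BGR))
```

```text
[ 0.5625703  -0.04719211  0.0544375 ] [-3.08899678  0.0037564  -0.11232545] [ 0.25613729  0.11032563 -0.98989029]
```

View pics/c2.png

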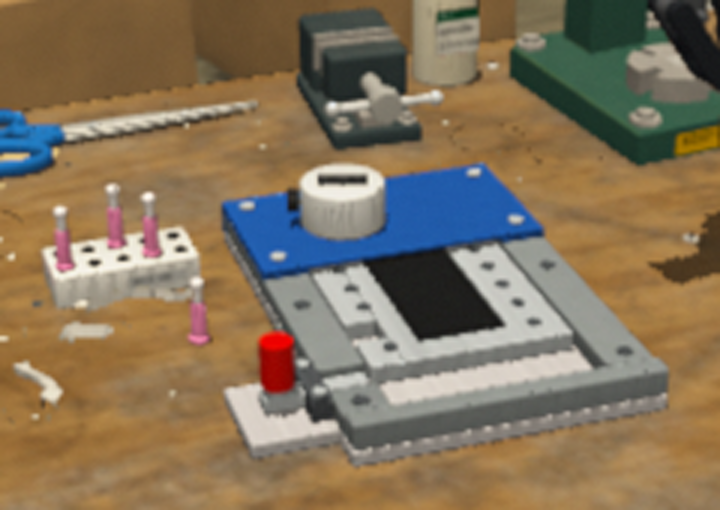

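The scene is undisturbed: knob at crop (277,362), hood clear. The gripper is right of the fixture and well off its target, so I check the joints.

Run:
```python
from h import *
s=ctrl.state(); print(s['qpos'],s['qd'],s['effort'],s['clock'],s['ee_pos'],s['eef_rot'])
```

```text
[-0.11352876  0.45908524 -0.3307149   0.78481594  0.05259132  3.14038769] [ 0.01495117 -0.00726287  0.01257079  0.03029218  0.00100777  0.00085796] [-2.93472977e-01 -4.93835270e+01  2.21312249e+01 -3.48433095e-02
  1.96619667e-01 -1.96926332e-03] 2.875 [ 0.5625703  -0.04719211  0.0544375 ] [-3.08899678  0.0037564  -0.11232545]
```

Joint 6 hit its limit, because yaw = j1 − j6 + π. I'll use yaw +1.36 instead, with tool x along fixture y and tool y along fixture x. First I rise and turn back.

step_arm(
  steps=[
    [0,0,-0.4,0,0,-0.5],
    [0,0,-0.4,0,0,-1],
    [0,0,-0.4,0,0,-1],
    [0,0,-0.4,0,0,-1],
    [0,0,-0.4,0,0,-1],
    [0,0,-0.4,0,0,-1],
    [0,0,-0.4,0,0,-1],
  ],
)

```text
clock: 3.75
ee_pos: [0.5628, -0.0515, 0.1548]
eef_rot: [-3.094, -0.023, 0.412]
contact_force: [0.5, -0.9, 0.1]
width: 0.0001
gripper_force: 0.0
```

step_arm(
  steps=[
    [0,0,0,0,0,-0.5],
    [0,0,0,0,0,-1],
    [0,0,0,0,0,-1],
    [0,0,0,0,0,-1],
    [0,0,0,0,0,-1],
    [0,0,0,0,0,-1],
  ],
)

```text
clock: 4.5
ee_pos: [0.5631, -0.0516, 0.1552]
eef_rot: [-3.113, -0.044, 0.934]
contact_force: [0.3, 0.0, 0.6]
width: -0.0002
gripper_force: 0.0
```

```bash
cat >> h.py <<'E'
O=np.array([.5916,.1255,0]);EX=np.array([.978,-.2085,0]);EY=np.array([.2085,.978,0])
def fx(x,y,z): return O+x*EX+y*EY+np.array([0,0,z])
def tofx(p): p=np.array(p)-O; return np.array([p@EX,p@EY,p[2]])
def move(x,y,z,yaw=1.361):
    s=ctrl.state(); R=Ro.from_euler('xyz',s['eef_rot']); G=Ro.from_euler('xyz',[np.pi,0,yaw])
    print('fx now',tofx(s['ee_pos']).round(4),'F',s['contact_force'].round(2))
    print('shift',(R.inv().apply(fx(x,y,z)-s['ee_pos'])/.25).round(4),'turn',((R.inv()*G).as_rotvec()/np.pi*6).round(4))
E
python3 -c "
from h import *
move(-.0083,0,.04)"
```

```text
fx now [ 0.009  -0.1791  0.1552] F [0.28 0.01 0.65]
shift [ 0.6026 -0.3451  0.4981] turn [-0.036  -0.0951 -0.8133]
```

step_arm(
  steps=[
    [0.2,-0.11,0.1,-0.036,-0.095,-0.3],
    [0.4,-0.23,0.25,-0.036,-0.095,-0.6],
    [0.603,-0.345,0.4,-0.036,-0.095,-0.813],
    [0.603,-0.345,0.498,-0.036,-0.095,-0.813],
    [0.603,-0.345,0.498,-0.036,-0.095,-0.813],
    [0.603,-0.345,0.498,-0.036,-0.095,-0.813],
    [0.603,-0.345,0.498,-0.036,-0.095,-0.813],
  ],
)

```text
clock: 5.38
ee_pos: [0.5847, 0.1264, 0.0418]
eef_rot: [3.139, -0.001, 1.36]
contact_force: [-0.5, 0.3, -0.4]
width: -0.0
gripper_force: 0.0
```

Run:
```python
from h import *
move(-.0083,0,.0195); print(ctrl.state()['eef_rot'],ctrl.state()['qpos'])
d=grab('scene')
c=d['pixels'][170:340,220:460]; cv2.imwrite('pics/c3.png',cv2.cvtColor(cv2.resize(c,None,fx=3,fy=3,interpolation=cv2.INTER_CUBIC),cv2.COLOR_RGB2BGR))
```

```text
fx now [-0.007  -0.0005  0.0418] F [-0.54  0.31 -0.44]
shift [ 0.0021 -0.0055  0.089 ] turn [ 0.0053 -0.0019 -0.0015]
[ 3.13884337e+00 -1.01443867e-03  1.36019359e+00] [ 2.13068490e-01  5.16402731e-01 -2.63904746e-01  7.87565600e-01
 -2.05510784e-04  1.99446865e+00]
```

View pics/c3.png

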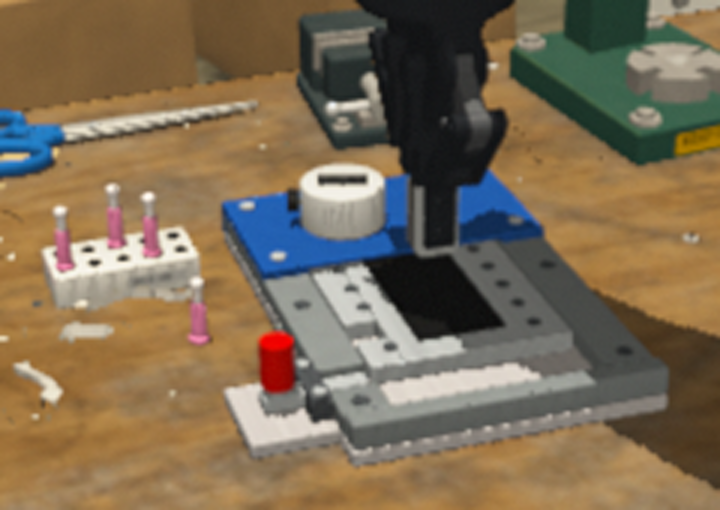

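The fingertips hang above the strip (crop 435,250) with the strip below them. I go down to just above it, then slowly.

step_arm(
  steps=[
    [0,0,0.016,0,0,0],
    [0,0,0.032,0,0,0],
    [0,0,0.048,0,0,0],
    [0,0,0.06,0,0,0],
    [0,0,0.064,0,0,0],
    [0,0,0.068,0,0,0],
    [0,0,0.072,0,0,0],
    [0,0,0.076,0,0,0],
    [0,0,0.08,0,0,0],
    [0,0,0.084,0,0,0],
    [0,0,0.084,0,0,0],
    [0,0,0.084,0,0,0],
  ],
)

```text
clock: 6.92
ee_pos: [0.5834, 0.1273, 0.0196]
eef_rot: [3.141, -0.0, 1.362]
contact_force: [-2.1, -0.3, 5.8]
width: 0.0001
gripper_force: 2.7
```

step_arm(
  steps=[
    [0,0,0.001,0,0,0],
    [0,0,0.002,0,0,0],
    [0,0,0.002,0,0,0],
  ],
)

```text
clock: 7.3
ee_pos: [0.5835, 0.1273, 0.0196]
eef_rot: [3.141, -0.0, 1.362]
contact_force: [-3.1, -1.2, 9.4]
width: -0.0001
gripper_force: 4.3
```

step_arm(
  steps=[
    [0,0,0.0015,0,0,0],
    [0,0,0.003,0,0,0],
    [0,-0.004,0.003,0,0,0],
    [0,-0.01,0.003,0,0,0],
    [0,-0.016,0.003,0,0,0],
    [0,-0.022,0.003,0,0,0],
    [0,-0.028,0.003,0,0,0],
  ],
)

```text
clock: 8.18
ee_pos: [0.5808, 0.1286, 0.0196]
eef_rot: [3.133, -0.001, 1.361]
contact_force: [5.0, -1.7, 5.2]
width: 0.0001
gripper_force: 2.6
```

```bash
cat >> h.py <<'E'
def strip():
    d=grab('top'); H,S,V=cv2.split(cv2.cvtColor(d['pixels'],cv2.COLOR_RGB2HSV))
    return d
E
python3 - <<'E'
from h import *
d=grab('top','t4.png'); s=ctrl.state(); print(tofx(s['ee_pos']),s['contact_force'])
c=d['pixels'][130:320,240:430]; cv2.imwrite('pics/c4.png',cv2.cvtColor(cv2.resize(c,None,fx=3,fy=3,interpolation=cv2.INTER_CUBIC),cv2.COLOR_RGB2BGR))
E
```

```text
[-0.01143047  0.00086561  0.01956791] [ 3.3144214  -0.94558321  4.24264555]
```

View pics/c4.png

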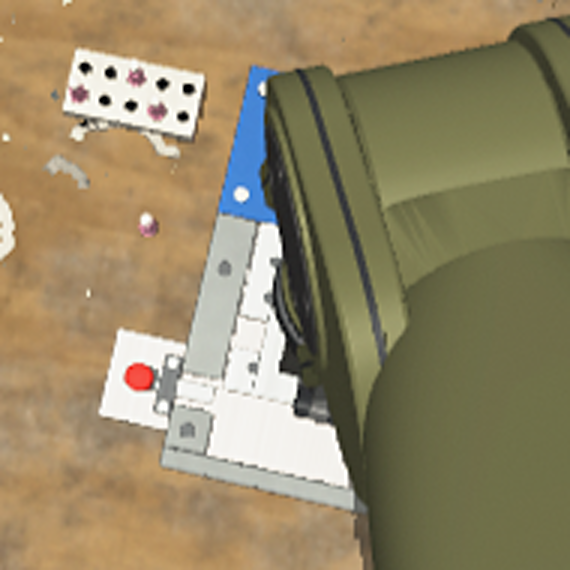

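The arm hides most of it, but the notch (crop 251,334) has hardly moved, so the tips slipped at about 5 N. I press harder before dragging.

step_arm(
  steps=[
    [0,0,0.002,0,0,0],
    [0,0,0.004,0,0,0],
    [0,0,0.006,0,0,0],
    [0,0,0.007,0,0,0],
    [0,0,0.007,0,0,0],
  ],
)

```text
clock: 8.85
ee_pos: [0.5806, 0.1287, 0.0195]
eef_rot: [3.133, -0.002, 1.361]
contact_force: [1.2, -3.2, 16.2]
width: 0.0001
gripper_force: 8.4
```

step_arm(
  steps=[
    [0,-0.005,0.001,0,0,0],
    [0,-0.01,0.002,0,0,0],
    [0,-0.015,0.003,0,0,0],
    [0,-0.02,0.003,0,0,0],
    [0,-0.025,0.003,0,0,0],
    [0,-0.03,0.003,0,0,0],
  ],
)

```text
clock: 9.6
ee_pos: [0.5776, 0.1303, 0.0195]
eef_rot: [3.125, -0.003, 1.361]
contact_force: [6.2, -2.7, 13.1]
width: 0.0002
gripper_force: 6.4
```

Run:
```python
from h import *
d=grab('top','t5.png'); s=ctrl.state(); print(tofx(s['ee_pos']),s['contact_force'])
c=d['pixels'][190:320,280:380]; a=cv2.imread('pics/t4.png')[190:320,280:380]
c=cv2.cvtColor(c,cv2.COLOR_RGB2BGR); cv2.imwrite('pics/c5.png',cv2.resize(np.hstack([a,c]),None,fx=4,fy=4,interpolation=cv2.INTER_CUBIC))
```

```text
[-0.0148359   0.00185437  0.01951476] [ 7.78888267 -2.58189832 11.90106105]
```

View pics/c5.png

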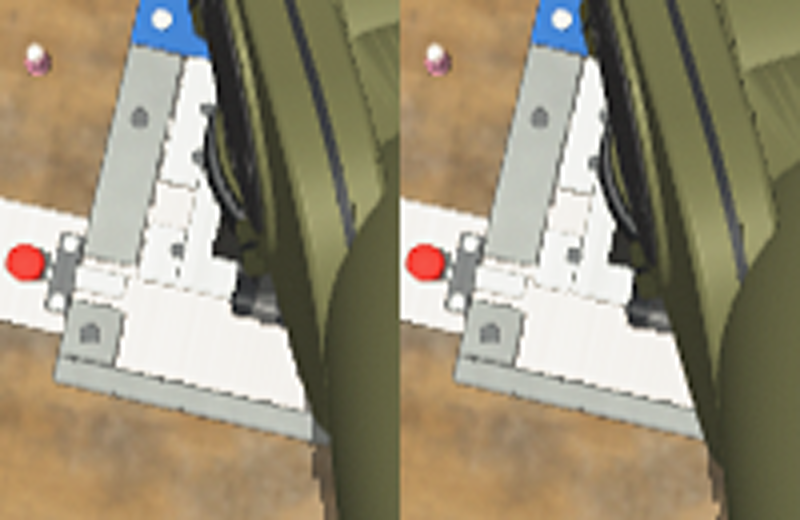

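The pallet now follows: its edge hole went from (178,250) to (573-400,255) in the crop. I carry on with slightly more press.

step_arm(
  steps=[
    [0,-0.006,0.001,0,0,0],
    [0,-0.012,0.002,0,0,0],
    [0,-0.018,0.003,0,0,0],
    [0,-0.024,0.003,0,0,0],
    [0,-0.03,0.003,0,0,0],
    [0,-0.036,0.003,0,0,0],
    [0,-0.042,0.003,0,0,0],
    [0,-0.048,0.003,0,0,0],
  ],
)

```text
clock: 10.65
ee_pos: [0.5676, 0.1331, 0.0195]
eef_rot: [3.122, -0.004, 1.361]
contact_force: [9.5, -2.9, 14.4]
width: -0.0004
gripper_force: 7.5
```

```bash
cat >> h.py <<'E'
def edge():
    "pallet front-edge/hole check: dark spots near the left strip, in fixture coords"
    d=grab('top'); g=cv2.cvtColor(d['pixels'],cv2.COLOR_RGB2GRAY)
    # brightness profile along the left part of the pallet (fixture y=+38) at pallet top
    xs=np.arange(-.10,.03,.001); R=Ro.from_euler('xyz',d['rotation'])
    for y in (.043,.038):
        P=np.array([fx(x,y,.018) for x in xs]); c=R.inv().apply(P-d['position'])
        u=(d['cx']+d['fx']*c[:,0]/-c[:,2]).astype('f4'); v=(d['cy']-d['fy']*c[:,1]/-c[:,2]).astype('f4')
        b=cv2.remap(g,u[None],v[None],cv2.INTER_LINEAR)[0]
        print(y,' '.join(f'{int(x*1000)}:{k}' for x,k in zip(xs.round(4),b) if k<215))
E
python3 - <<'E'
from h import *
s=ctrl.state(); print(tofx(s['ee_pos']),s['contact_force']); edge()
E
```

```text
[-0.02503948  0.00242866  0.01952772] [ 9.51157327 -2.92244435 14.41412481]
0.043 -79:207 -78:197 -38:212 -37:190 -36:210 -1:194 0:157 1:116 2:68 3:34 4:22 5:25 6:29 7:31 8:33 9:34 10:35 11:36 12:36 13:37 14:41 15:45 16:50 17:56 18:63 19:69 20:73 21:78 22:87 23:99 24:107 25:115 26:119 27:116 28:111 29:103
0.038 -66:195 -65:155 -64:136 -63:127 -62:128 -61:134 -60:150 -59:208 -36:199 -27:174 -26:123 -25:115 -24:113 -23:111 -22:110 -21:106 -20:138 -19:186 -18:206 -17:205 -16:181 -15:179 -14:201 -13:212 -11:191 -10:151 -9:124 -8:88 -7:59 -6:39 -5:30 -4:33 -3:35 -2:36 -1:36 0:36 1:37 2:37 3:36 4:36 5:40 6:47 7:54 8:59 9:64 10:69 11:75 12:82 13:94 14:105 15:114 16:119 17:122 18:122 19:121 20:109 21:95 22:83 23:76 24:75 25:79 26:86 27:94 28:98 29:102
```

The front edge is at x = −78.5 mm and the notch edge at −37, so the pallet is at about −3.5 and has 24.5 mm to go.

step_arm(
  steps=[
    [0,-0.006,0,0,0,0],
    [0,-0.012,0.001,0,0,0],
    [0,-0.018,0.001,0,0,0],
    [0,-0.024,0.002,0,0,0],
    [0,-0.03,0.002,0,0,0],
    [0,-0.036,0.002,0,0,0],
    [0,-0.042,0.002,0,0,0],
    [0,-0.048,0.002,0,0,0],
    [0,-0.054,0.002,0,0,0],
    [0,-0.06,0.002,0,0,0],
    [0,-0.066,0.002,0,0,0],
    [0,-0.072,0.002,0,0,0],
  ],
)

```text
clock: 12.2
ee_pos: [0.5511, 0.1366, 0.0195]
eef_rot: [3.12, -0.004, 1.361]
contact_force: [10.2, -5.3, 17.9]
width: 0.0003
gripper_force: 8.6
```

Run:
```python
from h import *
s=ctrl.state(); print(tofx(s['ee_pos']),s['contact_force']); edge()
```

```text
[-0.04188855  0.00245982  0.01948558] [10.20493444 -5.30144373 17.90044635]
0.043 -53:210 -33:180 -32:128 -31:88 -30:58 -29:39 -28:32 -27:33 -26:35 -25:38 -24:41 -23:44 -22:51 -21:59 -20:67 -19:71 -18:78 -17:89 -16:97 -15:105 -14:111 -13:115 -12:116 -11:112 -10:104 -9:92 -8:81 -7:80 -6:83 -5:87 -4:94 -3:98 -2:102 -1:105 0:107 1:108 2:109 3:109 4:110 5:109 6:109 7:109 8:108 9:109 10:109 11:109 12:109 13:109 14:108 15:107 16:107 17:107 18:107 19:106 20:105 21:105 22:104 23:103 24:103 25:102 26:97 27:87 28:75 29:63
0.038 -83:202 -82:167 -81:135 -80:124 -79:124 -78:139 -77:163 -54:210 -53:192 -45:186 -44:146 -43:97 -42:54 -41:26 -40:28 -39:30 -38:32 -37:33 -36:34 -35:34 -34:36 -33:42 -32:49 -31:55 -30:63 -29:72 -28:79 -27:86 -26:95 -25:108 -24:118 -23:121 -22:122 -21:121 -20:113 -19:98 -18:88 -17:82 -16:76 -15:77 -14:81 -13:90 -12:99 -11:104 -10:105 -9:107 -8:108 -7:109 -6:109 -5:109 -4:109 -3:109 -2:109 -1:109 0:109 1:109 2:109 3:109 4:109 5:109 6:109 7:109 8:109 9:109 10:109 11:109 12:109 13:110 14:110 15:110 16:107 17:99 18:91 19:82 20:70 21:60 22:55 23:53 24:55 25:58 26:62 27:71 28:82 29:90
```

7.5 mm to go. I drag 13 mm more at the same height, with overtravel.

step_arm(
  steps=[
    [0,-0.005,0,0,0,0],
    [0,-0.01,0,0,0,0],
    [0,-0.015,0,0,0,0],
    [0,-0.02,0,0,0,0],
    [0,-0.025,0,0,0,0],
    [0,-0.03,0,0,0,0],
    [0,-0.035,0,0,0,0],
    [0,-0.04,0,0,0,0],
    [0,-0.045,0,0,0,0],
    [0,-0.05,0,0,0,0],
    [0,-0.052,0,0,0,0],
  ],
)

```text
clock: 13.62
ee_pos: [0.5397, 0.1398, 0.0195]
eef_rot: [3.118, -0.005, 1.361]
contact_force: [11.7, -4.6, 16.1]
width: -0.0002
gripper_force: 7.9
```

Run:
```python
from h import *
s=ctrl.state(); print(tofx(s['ee_pos']),s['contact_force']); edge()
```

```text
[-0.05369661  0.00313187  0.01947397] [11.72503385 -4.5933066  16.07308008]
0.043 -61:214 -60:198 -59:172 -58:142 -57:89 -56:45 -55:31 -54:27 -53:33 -52:38 -51:43 -50:53 -49:62 -48:73 -47:83 -46:92 -45:102 -44:110 -43:114 -42:118 -41:114 -40:106 -39:97 -38:89 -37:81 -36:80 -35:84 -34:90 -33:96 -32:100 -31:103 -30:106 -29:107 -28:108 -27:109 -26:108 -25:108 -24:108 -23:108 -22:108 -21:108 -20:108 -19:107 -18:107 -17:108 -16:108 -15:108 -14:108 -13:107 -12:106 -11:106 -10:106 -9:105 -8:105 -7:104 -6:104 -5:103 -4:103 -3:95 -2:81 -1:69 0:60 1:55 2:52 3:51 4:53 5:57 6:66 7:77 8:85 9:88 10:90 11:90 12:89 13:87 14:85 15:83 16:80 17:76 18:72 19:63 20:88 21:181
0.038 -91:212 -90:167 -89:127 -88:125 -87:124 -86:122 -85:165 -69:192 -68:141 -67:103 -66:71 -65:45 -64:30 -63:31 -62:38 -61:46 -60:53 -59:60 -58:66 -57:78 -56:84 -55:90 -54:105 -53:115 -52:120 -51:121 -50:120 -49:113 -48:100 -47:90 -46:85 -45:83 -44:84 -43:88 -42:96 -41:103 -40:105 -39:106 -38:107 -37:108 -36:108 -35:108 -34:108 -33:108 -32:108 -31:108 -30:109 -29:108 -28:108 -27:108 -26:107 -25:108 -24:108 -23:109 -22:109 -21:108 -20:108 -19:108 -18:108 -17:108 -16:109 -15:109 -14:110 -13:104 -12:94 -11:85 -10:75 -9:64 -8:57 -7:53 -6:54 -5:55 -4:55 -3:62 -2:76 -1:87 0:94 1:99 2:101 3:100 4:98 5:97 6:96 7:96 8:95 9:94 10:93 11:91 12:89 13:88 14:88 15:87 16:86 17:83 18:80 19:76 20:76 21:100 22:170 29:197
```

The edge hole is now at −88 (−63 at x = −3.5), so the pallet is at about −28, and the tips have slipped on: it is home. I drag 5 mm more to be sure, then lift.

step_arm(
  steps=[
    [0,-0.005,0,0,0,0],
    [0,-0.01,0,0,0,0],
    [0,-0.015,0,0,0,0],
    [0,-0.02,0,0,0,0],
    [0,-0.02,0,0,0,0],
    [0,-0.02,-0.01,0,0,0],
    [0,-0.02,-0.02,0,0,0],
    [0,-0.02,-0.04,0,0,0],
    [0,-0.02,-0.1,0,0,0],
    [0,-0.02,-0.2,0,0,0],
    [0,-0.02,-0.28,0,0,0],
    [0,-0.02,-0.28,0,0,0],
  ],
)

```text
clock: 15.18
ee_pos: [0.5233, 0.1406, 0.0858]
eef_rot: [3.139, -0.002, 1.362]
contact_force: [-0.6, -0.4, -0.1]
width: -0.0001
gripper_force: 0.0
```

Run:
```python
from h import *
edge()
d=grab('top'); H,S,V=cv2.split(cv2.cvtColor(d['pixels'],cv2.COLOR_RGB2HSV))
k=blob(((H<8)|(H>172))&(S>150)&(V>120),(287,256));print('knob',tofx(ray(d,*k[:,0].mean(0),.044)))
move(-.07,.14,.09)
```

```text
0.043 -66:182 -65:135 -64:85 -63:51 -62:39 -61:32 -60:37 -59:43 -58:48 -57:53 -56:57 -55:60 -54:65 -53:72 -52:85 -51:100 -50:110 -49:118 -48:117 -47:114 -46:110 -45:103 -44:92 -43:81 -42:70 -41:67 -40:77 -39:89 -38:96 -37:101 -36:105 -35:108 -34:110 -33:111 -32:111 -31:112 -30:111 -29:110 -28:110 -27:110 -26:109 -25:109 -24:108 -23:108 -22:107 -21:107 -20:107 -19:106 -18:106 -17:105 -16:105 -15:104 -14:105 -13:104 -12:103 -11:102 -10:102 -9:102 -8:101 -7:101 -6:101 -5:101 -4:101 -3:94 -2:86 -1:78 0:67 1:58 2:51 3:49 4:48 5:50 6:55 7:59 8:65 9:74 10:82 11:88 12:86 13:84 14:83 15:81 16:80 17:77 18:74 19:66 20:82 21:145 22:188
0.038 -91:212 -90:168 -89:127 -88:126 -87:125 -86:123 -85:166 -77:214 -76:182 -75:142 -74:95 -73:62 -72:36 -71:26 -70:31 -69:39 -68:46 -67:52 -66:60 -65:68 -64:74 -63:83 -62:92 -61:98 -60:103 -59:112 -58:117 -57:117 -56:116 -55:111 -54:105 -53:97 -52:89 -51:82 -50:82 -49:86 -48:95 -47:99 -46:103 -45:107 -44:109 -43:112 -42:113 -41:114 -40:114 -39:113 -38:113 -37:113 -36:113 -35:113 -34:113 -33:112 -32:112 -31:112 -30:112 -29:111 -28:111 -27:111 -26:110 -25:110 -24:110 -23:109 -22:109 -21:108 -20:108 -19:107 -18:107 -17:107 -16:107 -15:106 -14:105 -13:106 -12:106 -11:101 -10:89 -9:78 -8:65 -7:56 -6:53 -5:51 -4:52 -3:55 -2:58 -1:64 0:72 1:84 2:92 3:95 4:97 5:96 6:95 7:93 8:92 9:91 10:91 11:90 12:88 13:88 14:87 15:85 16:83 17:82 18:80 19:77 20:74 21:69 22:59 23:102 24:198 29:194
knob [-0.06949736  0.09529309  0.044     ]
fx now [-0.0713 -0.0002  0.0839] F [ 0.34 -0.49  0.57]
shift [ 0.5607  0.0061 -0.0245] turn [-0.0006  0.0002  0.0022]
```

The hole is unchanged at −88, so the pallet is at the stop. The knob is at (−69.5, 95.3), so the bolt is in about 2.7 mm. I move to its left and lower.

step_arm(
  steps=[
    [0.2,0.006,0,0,0,0],
    [0.4,0.006,0,0,0,0],
    [0.56,0.006,0,0,0,0],
    [0.56,0.006,0,0,0,0],
    [0.56,0.006,0.1,0,0,0],
    [0.56,0.006,0.2,0,0,0],
    [0.56,0.006,0.23,0,0,0],
    [0.56,0.006,0.23,0,0,0],
    [0.56,0.006,0.23,0,0,0],
  ],
)

```text
clock: 16.4
ee_pos: [0.5534, 0.2769, 0.0274]
eef_rot: [3.14, -0.001, 1.362]
contact_force: [0.5, -0.4, -0.1]
width: 0.0001
gripper_force: 0.0
```

Run:
```python
from h import *
move(-.07,.099,.026)
d=grab('scene')
c=d['pixels'][170:340,220:460]; cv2.imwrite('pics/c6.png',cv2.cvtColor(cv2.resize(c,None,fx=3,fy=3,interpolation=cv2.INTER_CUBIC),cv2.COLOR_RGB2BGR))
```

```text
fx now [-0.069   0.1401  0.0274] F [ 0.52 -0.36 -0.13]
shift [-0.1642 -0.0043  0.0055] turn [ 0.0023 -0.0016  0.0011]
```

View pics/c6.png

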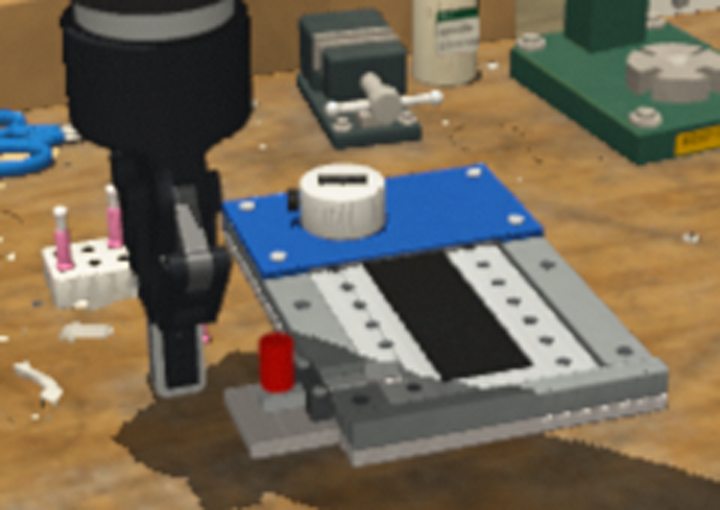

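The pallet lies against the front bar. The fingers (crop 178,385) stand left of the knob (277,362), clear of the pin. Now I push to the right.

step_arm(
  steps=[
    [-0.03,-0.004,0.004,0,0,0],
    [-0.06,-0.004,0.004,0,0,0],
    [-0.08,-0.004,0.004,0,0,0],
    [-0.09,-0.004,0.004,0,0,0],
    [-0.1,-0.004,0.004,0,0,0],
    [-0.108,-0.004,0.004,0,0,0],
    [-0.116,-0.004,0.004,0,0,0],
    [-0.124,-0.004,0.004,0,0,0],
    [-0.132,-0.004,0.004,0,0,0],
    [-0.14,-0.004,0.004,0,0,0],
    [-0.148,-0.004,0.004,0,0,0],
    [-0.154,-0.004,0.004,0,0,0],
    [-0.16,-0.004,0.004,0,0,0],
    [-0.16,-0.004,0.004,0,0,0],
  ],
)

```text
clock: 18.2
ee_pos: [0.5435, 0.2376, 0.0256]
eef_rot: [3.141, 0.0, 1.362]
contact_force: [0.3, 0.5, 1.0]
width: -0.0002
gripper_force: 0.7
```

```bash
cat >> h.py <<'E'
def knob():
    for n,q,z in(('top',(290,256),.044),('scene',(315,290),.032)):
        d=grab(n); H,S,V=cv2.split(cv2.cvtColor(d['pixels'],cv2.COLOR_RGB2HSV))
        try:
            k=blob(((H<8)|(H>172))&(S>150)&(V>80),q);print(n,k[:,0].mean(0),cv2.contourArea(k),tofx(ray(d,*k[:,0].mean(0),z)))
        except ValueError: print(n,'none')
E
python3 - <<'E'
from h import *
move(-.07,.095,.026);knob()
E
```

```text
fx now [-0.0705  0.0996  0.0256] F [0.28 0.46 1.02]
shift [-0.0186  0.0019 -0.0016] turn [0.0006 0.0007 0.0015]
top [543.02830189 341.74528302] 263.0 [-0.11238089 -0.33745039  0.044     ]
scene [322.88235294 288.68627451] 164.5 [-0.0718394  0.0784395  0.032    ]
```

The knob has moved about 15 mm, so the bolt is in about 17 mm. I push on to the end stop.

step_arm(
  steps=[
    [-0.005,0,0,0,0,0],
    [-0.01,0,0,0,0,0],
    [-0.015,0,0,0,0,0],
    [-0.018,0,0,0,0,0],
    [-0.018,0,0,0,0,0],
  ],
)

```text
clock: 18.92
ee_pos: [0.5433, 0.2364, 0.0258]
eef_rot: [-3.142, -0.006, 1.363]
contact_force: [0.9, 9.0, -2.4]
width: -0.0004
gripper_force: 4.4
```

It is on the hard stop: 9 N with the tip halted. I back off and lift clear.

step_arm(
  steps=[
    [0.03,0,0,0,0,0],
    [0.08,0,0,0,0,0],
    [0.16,0,0,0,0,0],
    [0.18,0,-0.1,0,0,0],
    [0.18,0,-0.3,0,0,0],
    [0.18,0,-0.5,0,0,0],
    [0.18,0,-0.5,0,0,0],
    [0.18,0,-0.5,0,0,0],
  ],
)

```text
clock: 19.92
ee_pos: [0.5517, 0.2781, 0.1503]
eef_rot: [3.141, 0.0, 1.363]
contact_force: [-0.8, 0.2, -0.5]
width: 0.0001
gripper_force: 0.0
```

Run:
```python
from h import *
knob(); s=ctrl.state(); print(s['contact_force'],s['clock'])
d=grab('scene')
c=d['pixels'][170:340,220:460]; cv2.imwrite('pics/c7.png',cv2.cvtColor(cv2.resize(c,None,fx=3,fy=3,interpolation=cv2.INTER_CUBIC),cv2.COLOR_RGB2BGR))
```

```text
top [295.33333333 257.5       ] 57.0 [-0.06970898  0.07986739  0.044     ]
scene [323.   288.56] 179.0 [-0.07157256  0.07819685  0.032     ]
[-0.85889538 -0.39231565 -0.11657967] 20.025
```

View pics/c7.png

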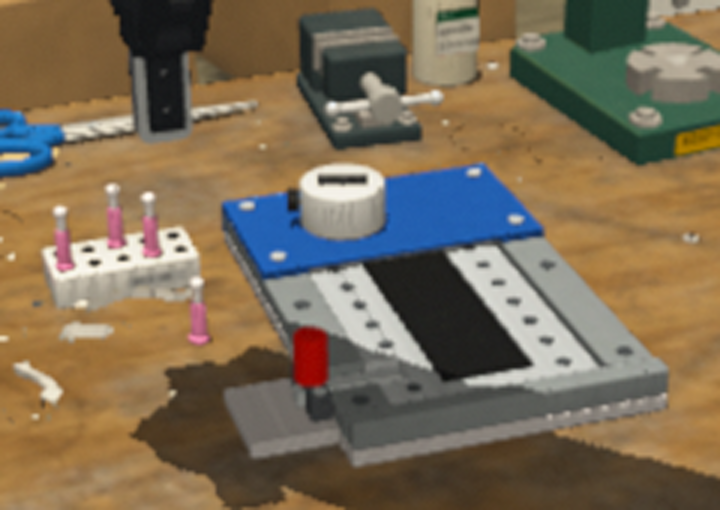

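The knob is at y = 79.9 mm, so the bolt is 18 mm in. The pallet is home, the bystanders stand where they were, and the gripper is clear, so I hand in.

```bash
python3 -c "
from workcell import ctrl
print(ctrl.hand_in())"
```

```text
the job is handed in; nothing more can be done
None
```

The pallet is home against the front stop and the bolt is fully in (about 18 mm by camera); the bystanders look unmoved, measured forces stayed under 25 N, and I handed in at about 20 s (no verdict was shown).

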